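# Shut the block heater and start it from the keypad

## Robot

A 6-joint arm with a two-finger parallel gripper is mounted at the origin on the work surface. World frame = base frame: x ahead of the robot, y to its left, z up, the work surface at z = 0. Lengths are in m, angles in degrees, forces in N, time in s.
With the tool pointing down it reaches from about 0.35 to 0.875 m from the base axis. Payload 4.2 kg.
Tool frame: the origin (TCP) lies at the very end of the fingers, on their centre line; the grasp point (between the pads) lies 19 mm behind it; z points along the fingers, y is the direction in which the jaws open and shut (so a half turn about z gives the same grasp; the last joint's range is limited). The gripper opens to 87 mm and grips with 3 to 60 N. Pads are 19 mm wide; open, the fingers measure 117 mm over their backs; the gripper's body (75 mm by 190 mm) begins 51 mm behind the grasp point.
Start: joints at [79.905, 22.042, 0.453, 0, -68.411, -14.817], TCP at [0.263, 0.567, 0.223] pointing down, gripper open.
Joint ranges: [-179.83, 179.83], [-69.29, 118.12], [-61.27, 80.66], [-181.25, 117.63], [-171.15, -9.14], [-177.46, 177.46]. Speed limits (degrees/s): [159.86, 159.86, 180, 180, 180, 180].

## Interface

Orientations are given as a 3x3 rotation matrix whose columns are the frame's x, y, z axes.
In Python, from rig import telemetry, cams, bot gives the robot as it stands.
- The arm moves only by the tool send_rows, never from a script. Its argument "increments" is a list that holds one entry, the list of rows, each a list of 4 numbers: the shift along the tool's x, y, z scaled (see below), then the turn about the tool's z scaled (see below). A call has 1 to 20 rows; each row is the pose to reach, as a shift and turn from the pose commanded when the call began, along the tool's axes at that moment, turning the shorter way round; what a row does not reach only later rows make up. The controller multiplies each number of a shift by 250 mm and each number of a turn by 2 pi rad. A row lasts 1/8 s, in which the tool goes at most 62.5 mm and 10.7 degrees, less where a joint would pass 70% of its speed; a pose out of reach is approached as far as the arm can. A call with a number of a shift or a turn outside -1 to 1 is refused whole. A call with a gripper value outside its range is refused whole. "hand" is the opening, from -1 (shut) to 1 (fully open), so that 0 is half open, set as the call begins (left out, the last holds). The fingers move at their own pace and stop on an object; "newtons" is the grip in N (left out, the last holds). Time passes only in rows, so rows that repeat a pose let the fingers close. It gives the time, the measured TCP pose, the force and the opening at its end, in the units of the state.
- telemetry.get_obs(): the state, without advancing time (a new reading comes with each control period).
- cams.camera(name): name is "scene" or "top" or "wrist"; returns a dict with "color" (420x560x3 uint8, red, green, blue), "z_map" (420x560 float32, m along the optical axis (not along the pixel's ray), 0 where there is no reading), "fovy" (degrees; the focal length in pixels is half the picture's height over the tangent of half this angle, whatever the lens; pixels are square), "cx", "cy" (the principal point, pixels), "k1" (the pictures are not rectified: a ray, as slopes to the right and down, at radius r is drawn at 1 + k1 r^2 times it, then the intrinsics apply), "R" (3x3) and "t" (3): a world point X has camera coordinates R X + t; the wrist camera has in their place "hand_eye" (4x4, takes a point from camera to tool coordinates, whose origin is the TCP and whose axes are the flange's). Camera axes: x right, y down, z forward; pixel columns grow to the right and rows downward; lengths in m; the calibration is good to about 2 mm. A picture is of the moment at which its call begins: read the wrist's pose just before it.
- bot.job_done(): hands the job in, once; it reports no verdict.
Trained networks look in a picture, given as the dict that the camera call returned (one of the last four; its "shot" number tells which), for a name from the list of things; names that differ only in an ending like _2 or _b are one class to them, and where a whole thing is asked for, a point or a joint stands for the part that bears it (a point fixed in the world has none). Each returns a list of dicts, best first, with "score" (0 to 1); they miss things now and then, are a little off and sometimes report something else, mostly with a low value. They report only what shows in the picture. A call takes as long as a camera call. They do not tell look-alikes from the thing itself.
- cams.find_in(picture, name): "centre" ([x, y, z] in m, in the coordinates of the camera as it stood for that picture, good to about 4 mm: the middle of the surface that is visible of it).
- cams.trace(picture, name): "region" (420x560 bool, what is visible of it).
The state is a dict: "time": time; "joint_positions": joint angles; "qd": joint speeds; "joint_efforts": joint torques, N m; "tcp_pos": TCP position; "tool_rot": TCP orientation; "force": force on the tool from outside, world axes, zero at the start; "torque": the same for the moment, N m; "width": opening from 0.0 (shut) to 1.0 (fully open).
Only numpy, scipy, OpenCV 4.12 (cv2) and the standard library are available. Lean on these libraries where they do the work, as an engineer would, in place of code of your own. Each camera call takes 0.05 s, during which the arm holds its last target. There are 200 camera calls.

## Task

Push the open lid of the block heater down with the fingertips until it is fully shut, without slamming it, and then lightly press the start key, the large round one on the loose keypad, well down and let it come back up. Do not grip or lift anything or open the lid any wider, leave the other three keys unpressed, do not push the keypad out of its place, and leave everything else on the bench as it stands.

Things in the scene. Friction and masses are not known exactly. Their poses are not given: they have to be found in the camera images.
- heater: Compact block heater, silver box 200 (x) by 180 (y) by 80 mm high, fixed to the bench. Origin: centre of its underside; x points from its front (the lid's free edge and a small dark display) to its back (the hinge), y to its left, z up. It stands either left or right of the middle of the bench, the keypad on the other side.
- lid (a joint): Hinge of the heater's grey lid: 0 = shut, positive = open (rad); it starts partly open at 0.55 to 0.85. Its stiff hinge stays where it is left; 1 to 4 N at the free edge moves it. The lid swings about the heater's own y axis through point lid_hinge.
- lid_hinge (a point): Middle of the lid's hinge axis, 78 mm behind the heater's centre and 86 mm above the bench.
- lid_press (a point): Spot in the middle of the lid's outer (upper) face, near its free edge, where to push; it moves with the lid. Lid: plate 155 mm from hinge to free edge, 150 mm wide, 18 mm thick. The spot lies 135 mm from the hinge axis along the lid and 14 mm above it across the lid, 27 mm short of the free edge; when shut it is 100 mm above the bench. Its axes are the heater's turned with the lid: z is out of the outer face.
- pad: Loose keypad, dark square box 130 by 130 mm, 28 mm high, 0.6 to 1.1 kg, on rubber feet, lying flat, turned up to 1.5 rad either way. Origin: centre of its underside. It carries four white keys in a square, 26 mm from its centre in x and in y: start at (+x, +y), small round at (+x, -y), square at (-x, -y), bar at (-x, +y).
- start_key_top (a point): Centre of the top of the start key: the large round key, 32 mm across, top 40 mm above the bench when up (12 mm above the pad). Key centres lie 52 mm apart.
- start_key (a joint): Joint of that key: 0 = up, grows as it is pressed, 0.008 m = fully down. Sprung: about 2.7 N begins to move it and 6.3 N takes it fully down; it registers past 4 mm and springs back when let go. Pressing the key or the pad with more than 25 N is too hard.
- small_key_top (a point): Centre of the top of the small round key, 16 mm across. Not to be pressed.
- small_key (a joint): Joint of that key: 0 = up, grows as it is pressed, 0.008 m = fully down.
- square_key_top (a point): Centre of the top of the square key, 24 by 24 mm. Not to be pressed.
- square_key (a joint): Joint of that key: 0 = up, grows as it is pressed, 0.008 m = fully down.
- bar_key_top (a point): Centre of the top of the bar-shaped key, 12 by 34 mm. Not to be pressed.
- bar_key (a joint): Joint of that key: 0 = up, grows as it is pressed, 0.008 m = fully down.
- jar_mid (a point): Centre of a small amber jar, 36 mm across, 46 mm high, standing beside the keypad. Leave alone.
- vial_mid (a point): Centre of a capped vial, 25 mm across, 40 mm high, beside the keypad. Leave alone.
- cup_mid (a point): Centre of a white sample cup, 34 mm across, 52 mm high, in the middle of the bench. Leave alone.
- bottle_mid (a point): Centre of a glass bottle, 51 mm across, 105 mm high, farther back in the middle. Leave alone.
- rotor_ring_mid (a point): Centre of a flat aluminium ring, 92 mm across, 12 mm high, near the robot. Leave alone.
- marker_mid (a point): Middle of a marker pen, 135 mm long, 14 mm thick, lying near the robot. Leave alone.
Mind the look-alikes: they are no part of the job. What is shaped like the pad but yellow is not meant.

How it is judged:
By the outcome, as a careful person would: the job done as asked, in the order asked, and still so for the second after the job is handed in, with the robot touching nothing.
It also fails if it takes over 48 s, if anything falls off the work surface, if the arm or the gripper's body presses on something with over 40 N, if the wrist force passes 120 N, or if a joint passes its speed limit or range.

## Working session

There is one attempt and no reset: what is moved stays moved. The work goes in short steps, Python scripts to look and compute and a tool call to move; the robot and the scene stay as the last step left them, time stands still between calls to the robot, and variables do not carry over. Pictures are saved under pics/ and viewed, about 8 in all and at most 12, crops included, and the job is handed in when it is done.

Besides the shell and the picture viewer there is one more tool, called after "Request:" by a JSON object that holds its "fn" and its "kwargs", one argument or row to a line. send_rows: Moves the arm, as the interface text tells. Shifts and turns lie within -1 to 1; 1 stands for 250 mm of shift or 2 pi rad of turn. Its arguments: {"type":"object","properties":{"increments":{"type":"array","items":{"type":"array","items":{"type":"array","items":{"type":"number"}}}},"hand":{"type":"number"},"newtons":{"type":"number"}},"required":["increments"]}

```bash
mkdir -p pics; cat > h.py <<'E'
import numpy as np, cv2
from rig import telemetry, cams, bot
def K(p):
    f=p["color"].shape[0]/2/np.tan(np.radians(p["fovy"])/2)
    return f
def cam2world(p,c,obs=None):
    c=np.asarray(c,float)
    if "R" in p: return (c-np.asarray(p["t"]))@np.asarray(p["R"])
    H=np.asarray(p["hand_eye"]); o=obs
    return (c@H[:3,:3].T+H[:3,3])@np.asarray(o["tool_rot"]).T+np.asarray(o["tcp_pos"])
def cloud(p,obs=None):
    f=K(p);h,w=p["z_map"].shape
    v,u=np.mgrid[:h,:w]; xd=(u-p["cx"])/f; yd=(v-p["cy"])/f
    x,y=xd.copy(),yd.copy()
    for _ in range(20):
        s=1+p["k1"]*(x*x+y*y); x,y=xd/s,yd/s
    z=p["z_map"]; return cam2world(p,np.stack([x*z,y*z,z],-1).reshape(-1,3),obs).reshape(h,w,3)
def save(p,n): cv2.imwrite("pics/"+n,p["color"][...,::-1])
E
python3 - <<'E'
from h import *
o=telemetry.get_obs(); print({k:np.round(v,3).tolist() for k,v in o.items()})
for c in ["top","scene"]:
    p=cams.camera(c); save(p,c+".png"); print(c,p["k1"])
    for n in ["heater","lid","lid_press","lid_hinge","pad","start_key_top","small_key_top","square_key_top","bar_key_top","jar_mid","vial_mid","cup_mid","bottle_mid"]:
        print(n,[(np.round(cam2world(p,d["centre"]),3).tolist(),round(d["score"],2)) for d in cams.find_in(p,n)[:3]])
E
```

```text
{'time': 0.0, 'joint_positions': [79.904, 22.089, 0.378, -0.03, -68.412, -14.816], 'qd': [0.033, 0.02, -0.022, -0.024, -0.059, -0.008], 'joint_efforts': [0.0, -39.067, 18.741, 4.22, 0.011, -0.0], 'tcp_pos': [0.263, 0.566, 0.221], 'tool_rot': [[0.907, -0.421, -0.001], [-0.421, -0.907, -0.002], [0.0, 0.002, -1.0]], 'force': [0.969, 0.073, -0.718], 'torque': [0.008, -0.007, -0.032], 'width': 0.994}
top -0.08676801544739961
heater [([0.527, 0.158, 0.082], 0.83), ([0.673, -0.263, 0.046], 0.34), ([0.624, -0.19, 0.043], 0.27)]
lid [([0.561, 0.171, 0.167], 0.95), ([0.529, 0.157, 0.084], 0.44)]
lid_press [([0.561, 0.173, 0.17], 0.89)]
lid_hinge [([0.53, 0.161, 0.08], 0.71)]
pad [([0.241, -0.375, 0.033], 0.95), ([0.589, -0.204, 0.029], 0.86), ([0.671, -0.412, 0.033], 0.57)]
start_key_top [([0.707, -0.388, 0.04], 0.58), ([0.208, -0.363, 0.044], 0.57), ([0.314, 0.172, 0.013], 0.44)]
small_key_top [([0.677, -0.259, 0.047], 0.73)]
square_key_top [([0.556, -0.223, 0.045], 0.64), ([0.641, -0.433, 0.043], 0.46)]
bar_key_top [([0.654, -0.381, 0.041], 0.56), ([0.229, -0.414, 0.039], 0.5), ([0.575, -0.1
[... 431 characters left out ...]
[0.579, 0.134, 0.104], 0.56), ([0.626, -0.191, 0.041], 0.39)]
pad [([0.683, -0.413, 0.028], 0.97), ([0.25, -0.382, 0.031], 0.75), ([0.6, -0.206, 0.029], 0.64)]
start_key_top [([0.682, -0.265, 0.048], 0.59), ([0.627, -0.193, 0.04], 0.56), ([0.708, -0.394, 0.046], 0.53)]
small_key_top [([0.609, -0.239, 0.042], 0.45)]
square_key_top [([0.647, -0.432, 0.042], 0.6)]
bar_key_top [([0.651, -0.379, 0.039], 0.56), ([0.226, -0.413, 0.045], 0.43), ([0.581, -0.171, 0.038], 0.42)]
jar_mid [([0.683, -0.266, 0.047], 0.78), ([0.578, -0.31, 0.043], 0.36)]
vial_mid [([0.576, -0.312, 0.046], 0.47)]
cup_mid [([0.427, 0.002, 0.05], 0.72), ([0.561, -0.221, 0.042], 0.59)]
bottle_mid [([0.66, -0.026, 0.097], 0.68)]
```

View pics/top.png

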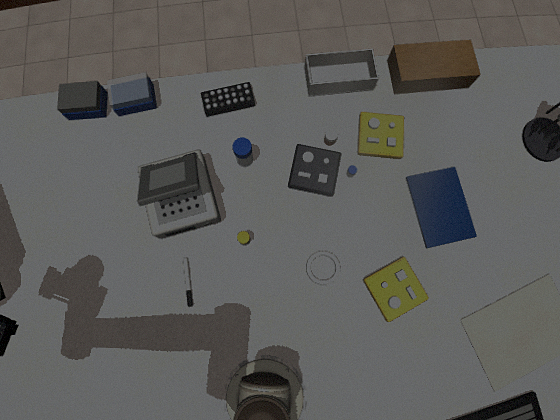

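View pics/scene.png

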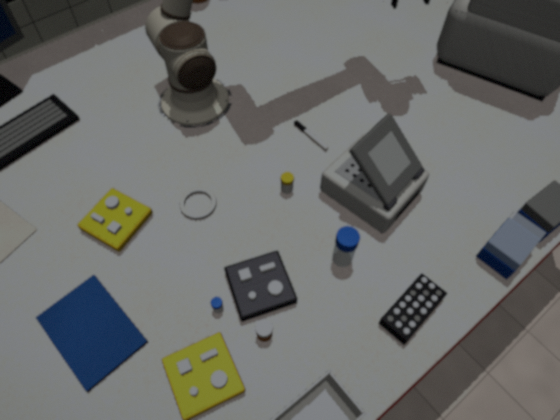

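The top view shows the heater at (180,193) with the grey lid at (168,177). Three things are shaped like the pad: a dark one at (315,170) and yellow ones at (382,135) and (396,288). The dark one is the keypad, and its large round key is at (307,157). The scene view shows the same pad at (260,285) with its large key at (275,288). The two cameras disagree by about 9 mm in x, so I'll fit the geometry and confirm it with the wrist camera.

```bash
python3 - <<'E'
from h import *
for c in ["top","scene"]:
    p=cams.camera(c); W=cloud(p)
    m=(W[...,2]>-.05)&(W[...,2]<.02)&(p["z_map"]>0)&(abs(W[...,0]-.5)<.2)&(abs(W[...,1])<.3)
    print(c,"table z",np.median(W[m][:,2]), "cam at",-np.asarray(p["R"]).T@p["t"])
    for n in ["lid","heater"]:
        r=[d for d in cams.trace(p,n)][:1][0]; R=cv2.erode(r["region"].astype(np.uint8),np.ones((3,3)))>0
        P=W[R&(p["z_map"]>0)]
        P=P[P[:,2]>.05]
        print(n,r["score"],len(P),"min",np.percentile(P,1,0).round(3),"max",np.percentile(P,99,0).round(3))
        if n=="lid":
            q=np.median(P,0)
            for _ in range(10):
                cc=P.mean(0);nn=np.linalg.svd(P-cc,full_matrices=False)[2][2]; nn*=np.sign(nn[2])
                d=abs((P-cc)@nn); P=P[d<max(.004,2*d.std())] if d.max()>.004 else P
            h=-nn[:2]; print("plane",len(P),cc.round(4),nn.round(3),"tilt",np.arccos(nn[2]),"heater x axis yaw deg",np.degrees(np.arctan2(nn[1],nn[0])))
            hd=-np.r_[nn[:2],0]/np.linalg.norm(nn[:2]); y=np.cross(nn,hd);y/=np.linalg.norm(y);u=np.cross(y,nn)
            e=(P-cc)@np.c_[u,y]; print("ext",np.percentile(e,[1,50,99],0).round(3).tolist(),u.round(3))
    # dark pad
    g=p["color"].max(-1).astype(int)
    m=(g<80)&(W[...,2]>.015)&(W[...,2]<.045)&(abs(W[...,0]-.595)<.12)&(abs(W[...,1]+.205)<.12)
    m=cv2.morphologyEx(m.astype(np.uint8),cv2.MORPH_CLOSE,np.ones((9,9)))
    nl,L,S,C=cv2.connectedComponentsWithStats(m);k=1+S[1:,4].argmax()
    P=W[(L==k)&(W[...,2]>.02)]; P=P[P[:,2]>.024]
    r=cv2.minAreaRect(P[:,:2].astype(np.float32)*1000); print("pad",r)
    img=cv2.resize(p["color"][(110 if c=="top" else 220):(230 if c=="top" else 340),(260 if c=="top" else 200):(420 if c=="top" else 360)],None,fx=4,fy=4,interpolation=2); 
    cv2.imwrite(f"pics/pad_{c}.png",img[...,::-1])
    for z in [(307,157),(326,160),(304,175),(323,178)] if c=="top" else [(275,288),(252,295),(244,273),(267,266)]:
        print(z,np.median(W[z[1]-1:z[1]+2,z[0]-1:z[0]+2].reshape(-1,3),0).round(4))
E
```

```text
top table z 0.0002334740768292551 cam at [ 0.2614854  -0.05972668  1.08628307]
lid 0.97 1932 min [0.506 0.1   0.11 ] max [0.632 0.244 0.2  ]
plane 1772 [0.5684 0.1732 0.1597] [0.624 0.105 0.774] tilt 0.6850390444313103 heater x axis yaw deg 9.569799546759862
ext [[-0.079, -0.07], [0.003, -0.0], [0.064, 0.07]] [-0.764 -0.129  0.633]
heater 0.74 4953 min [0.45  0.075 0.056] max [0.649 0.248 0.198]
pad ((462.20819091796875, -187.48532104492188), (176.38397216796875, 462.4181823730469), 71.17667388916016)
(307, 157) [ 0.6242 -0.1886  0.04  ]
(326, 160) [ 0.6099 -0.2403  0.0389]
(304, 175) [ 0.5733 -0.174   0.0415]
(323, 178) [ 0.5585 -0.2242  0.0405]
scene table z 0.0013619962861932547 cam at [ 0.9259128  -0.42416075  0.93274468]
lid 0.62 3387 min [0.514 0.095 0.105] max [0.637 0.247 0.2  ]
plane 3229 [0.5758 0.1698 0.1547] [0.63  0.102 0.77 ] tilt 0.6917664897373321 heater x axis yaw deg 9.23204467251746
ext [[-0.075, -0.074], [0.001, 0.0], [0.072, 0.069]] [-0.76  -0.124  0.638]
heater 0.6 6310 min [0.477 0.073 0.052] max [0.664 0.249 0.2  ]
pad ((741.6231079101562, -270.63140869140625), (135.57412719726562, 460.1689758300781), 66.61868286132812)
(275, 288) [ 0.6282 -0.1914  0.042 ]
(252, 295) [ 0.6106 -0.2397  0.0421]
(244, 273) [ 0.5581 -0.2226  0.041 ]
(267, 266) [ 0.5755 -0.1734  0.0412]
```

View pics/pad_top.png

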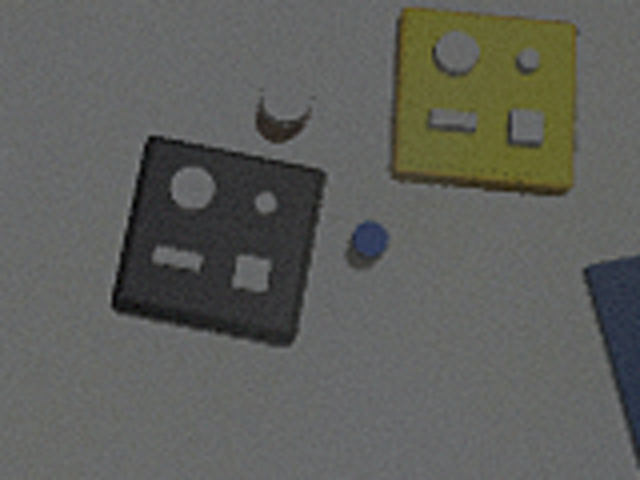

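The crop confirms it: the dark pad's large round key is at (192,187) in the crop, diagonally opposite the square key and beside the small round key. In world coordinates it is at about (0.626, -0.190). The lid tilt is about 0.69 rad, the heater yaw about 9.4°, and the press spot about (0.540, 0.167, 0.183). I'll close the fingers and move above the lid.

Request:
{"fn": "send_rows", "kwargs": {
  "increments": [
    [[0.2,0.12,-0.1,-0.012],[0.42,0.25,-0.2,-0.024],[0.64,0.37,-0.2,-0.036],[0.84,0.49,-0.2,-0.048],[0.84,0.49,-0.2,-0.048],[0.84,0.49,-0.2,-0.048],[0.84,0.49,-0.2,-0.048]]
  ],
  "hand": -1,
  "newtons": 10
}}

```text
time: 2.58
tcp_pos: [0.4016, 0.3683, 0.2724]
tool_rot: [[0.991, -0.131, -0.0], [-0.131, -0.991, 0.0], [-0.0, -0.0, -1.0]]
force: [0.4, 0.7, -0.7]
width: 0.289
```

Request:
{"fn": "send_rows", "kwargs": {
  "increments": [
    [[0.16,0.18,0,-0.015],[0.33,0.36,0,-0.03],[0.5,0.55,0,-0.047],[0.657,0.728,0,-0.047],[0.657,0.728,0,-0.047],[0.657,0.728,0.1,-0.047],[0.657,0.728,0.17,-0.047],[0.657,0.728,0.17,-0.047]]
  ]
}}

```text
time: 3.58
tcp_pos: [0.5395, 0.1664, 0.2285]
tool_rot: [[0.987, 0.164, -0.003], [0.164, -0.987, -0.002], [-0.004, 0.001, -1.0]]
force: [0.4, 1.3, 0.9]
width: 0.004
```

```bash
python3 - <<'E'
from h import *
o=telemetry.get_obs(); print(o["time"],np.round(o["tcp_pos"],4),np.round(o["force"],2),o["width"],np.round(o["tool_rot"],3).tolist())
p=cams.camera("wrist"); save(p,"wrist1.png")
for n in ["lid_press","lid"]: print(n,[(np.round(cam2world(p,d["centre"],o),3).tolist(),round(d["score"],2)) for d in cams.find_in(p,n)[:2]])
W=cloud(p,o);r=cams.trace(p,"lid")
if r:
    P=W[r[0]["region"]&(p["z_map"]>0)]; print(np.percentile(P,[1,50,99],0).round(3).tolist())
E
```

```text
3.575 [0.5395 0.1664 0.2285] [0.35 1.32 0.91] 0.00431369949221416 [[0.987, 0.164, -0.003], [0.164, -0.987, -0.002], [-0.004, 0.001, -1.0]]
lid_press [([0.572, 0.172, 0.149], 0.94)]
lid [([0.58, 0.176, 0.153], 0.64)]
[[0.532, 0.103, 0.104], [0.579, 0.176, 0.152], [0.64, 0.25, 0.186]]
```

View pics/wrist1.png

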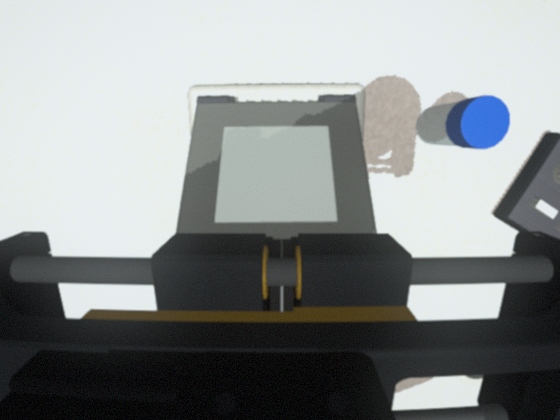

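The wrist view shows the closed fingertips at (282,280), centred over the lid (its left and right edges are at about 180 and 375), near its free edge. I'll lower slowly along the lid's arc.

Request:
{"fn": "send_rows", "kwargs": {
  "increments": [
    [[0,0,0.04,0],[0,0,0.08,0],[0,0,0.115,0],[0,0,0.14,0],[0,0,0.152,0],[-0.004,0,0.164,0],[-0.008,0,0.176,0],[-0.014,0,0.188,0],[-0.02,0,0.2,0],[-0.028,0,0.212,0],[-0.036,0,0.224,0],[-0.044,0,0.236,0],[-0.052,0,0.246,0]]
  ]
}}

```text
time: 5.4
tcp_pos: [0.5277, 0.163, 0.1683]
tool_rot: [[0.987, 0.161, -0.0], [0.161, -0.987, -0.0], [-0.0, 0.0, -1.0]]
force: [-0.6, 0.1, 1.4]
width: 0.006
```

```bash
cat > lid.py <<'E'
from h import *
for c in ["top","scene"]:
    p=cams.camera(c); W=cloud(p); r=cams.trace(p,"lid")
    if not r: print(c,"none"); continue
    P=W[(cv2.erode(r[0]["region"].astype(np.uint8),np.ones((3,3)))>0)&(p["z_map"]>0)]
    P=P[(P[:,2]>.085)&(P[:,2]<.21)]
    for _ in range(10):
        cc=P.mean(0);nn=np.linalg.svd(P-cc,full_matrices=False)[2][2]; nn*=np.sign(nn[2]); d=abs((P-cc)@nn)
        if d.max()<.004: break
        P=P[d<max(.004,2*d.std())]
    print(c,round(r[0]["score"],2),len(P),cc.round(3),nn.round(3),"tilt",np.arctan2(nn[0]*.987+nn[1]*.163,nn[2]).round(3),"z",np.percentile(P[:,2],[2,98]).round(4))
    save(p,f"lid_{c}_{telemetry.get_obs()['time']:.1f}.png")
E
python3 lid.py
```

```text
top 0.96 440 [0.528 0.153 0.162] [0.459 0.085 0.884] tilt 0.486 z [0.1229 0.1765]
scene 0.82 2703 [0.577 0.166 0.135] [0.477 0.074 0.876] tilt 0.503 z [0.1062 0.1716]
```

The lid follows at about 0.5 rad, as planned, so I'll continue.

Request:
{"fn": "send_rows", "kwargs": {
  "increments": [
    [[-0.007,0,0.012,0],[-0.014,0,0.024,0],[-0.021,0,0.037,0],[-0.028,0,0.05,0],[-0.034,0,0.063,0],[-0.04,0,0.076,0],[-0.046,0,0.089,0],[-0.053,0,0.102,0],[-0.058,0,0.115,0],[-0.063,0,0.128,0],[-0.068,0,0.141,0],[-0.072,0,0.154,0],[-0.076,0,0.167,0],[-0.08,0,0.18,0],[-0.083,0,0.192,0],[-0.086,0,0.204,0],[-0.089,0,0.216,0],[-0.091,0,0.228,0],[-0.093,0,0.24,0],[-0.093,0,0.24,0]]
  ]
}}

```text
time: 8.1
tcp_pos: [0.5045, 0.1591, 0.1081]
tool_rot: [[0.987, 0.161, -0.001], [0.161, -0.987, -0.0], [-0.001, 0.0, -1.0]]
force: [-0.1, -0.4, -0.9]
width: 0.002
```

Request:
{"fn": "send_rows", "kwargs": {
  "increments": [
    [[0,0,0.006,0],[0,0,0.012,0],[0,0,0.018,0],[0,0,0.024,0],[0,0,0.029,0],[0,0,0.033,0],[0,0,0.033,0]]
  ]
}}

```text
time: 8.98
tcp_pos: [0.5049, 0.1592, 0.1004]
tool_rot: [[0.987, 0.161, -0.0], [0.161, -0.987, -0.0], [-0.0, 0.0, -1.0]]
force: [-1.5, -0.6, 2.8]
width: 0.008
```

```bash
python3 lid.py;python3 -c "
from h import *
o=telemetry.get_obs();print(o['tcp_pos'],o['force'])"
```

```text
top 0.95 790 [0.553 0.144 0.1  ] [-0.002  0.002  1.   ] tilt -0.002 z [0.0966 0.1034]
[0.50492732 0.15917643 0.10043363] [-2.03498889 -0.58873875  3.5032635 ]lid.py:8: RuntimeWarning: Mean of empty slice.
  cc=P.mean(0);nn=np.linalg.svd(P-cc,full_matrices=False)[2][2]; nn*=np.sign(nn[2]); d=abs((P-cc)@nn)
  ret = um.true_divide(
Traceback (most recent call last):
  File "lid.py", line 8, in <module>
    cc=P.mean(0);nn=np.linalg.svd(P-cc,full_matrices=False)[2][2]; nn*=np.sign(nn[2]); d=abs((P-cc)@nn)
                    ~~~~~~~~~~~~~~~~~~~~~~~~~~~~~~~~~~~~~~~~~~^^^
IndexError: index 2 is out of bounds for axis 0 with size 0
```

The tilt is about 0. I'll press a bit further to be sure it rests on its stop.

Request:
{"fn": "send_rows", "kwargs": {
  "increments": [
    [[0,0,0.003,0],[0,0,0.006,0],[0,0,0.008,0],[0,0,0.008,0]]
  ]
}}

```text
time: 9.68
tcp_pos: [0.505, 0.1592, 0.1003]
tool_rot: [[0.987, 0.162, 0.001], [0.162, -0.987, -0.0], [0.001, 0.0, -1.0]]
force: [-5.5, -0.4, 13.1]
width: 0.007
```

Force rose to 13 N with no movement, so the lid is on its stop. I'll lift off and move to a viewpoint over the keypad.

Request:
{"fn": "send_rows", "kwargs": {
  "increments": [
    [[0,0,-0.1,0],[0,0,-0.25,0],[0,0.1,-0.4,0],[-0.01,0.3,-0.44,0],[-0.03,0.52,-0.44,0],[-0.04,0.75,-0.44,0],[-0.05,0.95,-0.44,0]]
  ]
}}

```text
time: 10.55
tcp_pos: [0.5313, -0.079, 0.2082]
tool_rot: [[0.987, 0.161, 0.001], [0.161, -0.987, 0.0], [0.001, 0.0, -1.0]]
force: [0.6, 0.3, 0.3]
width: 0.005
```

Request:
{"fn": "send_rows", "kwargs": {
  "increments": [
    [[-0.01,0.15,0,0],[-0.02,0.3,0,0],[-0.04,0.4,0,0],[-0.04,0.45,0,0],[-0.04,0.45,0,0],[-0.04,0.45,0,0]]
  ]
}}

```text
time: 11.3
tcp_pos: [0.5394, -0.1891, 0.2082]
tool_rot: [[0.987, 0.162, 0.0], [0.162, -0.987, 0.0], [0.0, -0.0, -1.0]]
force: [0.6, 0.1, 0.8]
width: 0.009
```

```bash
python3 - <<'E'
from h import *
o=telemetry.get_obs(); print(o["time"],np.round(o["tcp_pos"],4),np.round(o["force"],2),np.round(o["tool_rot"],3).tolist())
p=cams.camera("wrist"); save(p,"wrist2.png"); W=cloud(p,o)
for n in ["start_key_top","small_key_top","square_key_top","bar_key_top","pad"]: print(n,[(np.round(cam2world(p,d["centre"],o),4).tolist(),round(d["score"],2)) for d in cams.find_in(p,n)[:3]])
z=W[...,2]; m=((z>.034)&(z<.046)&(p["color"].min(-1)>120)&(W[...,0]>.52)&(W[...,0]<.68)&(abs(W[...,1]+.2)<.09)).astype(np.uint8)
nl,L,S,C=cv2.connectedComponentsWithStats(m)
for k in range(1,nl):
    if S[k,4]>60: print(S[k],C[k].round(),W[L==k].mean(0).round(4), np.ptp(W[L==k],0).round(3))
E
sed -i 's/^    for _ in range(10)/    if len(P)<20: continue\n&/' lid.py; python3 lid.py
```

```text
11.3 [ 0.5394 -0.1891  0.2082] [0.59 0.1  0.78] [[0.987, 0.162, 0.0], [0.162, -0.987, 0.0], [0.0, -0.0, -1.0]]
start_key_top [([0.6246, -0.1926, 0.037], 0.75), ([0.7066, -0.3897, 0.0402], 0.65)]
small_key_top [([0.7012, -0.445, 0.0365], 0.74), ([0.6065, -0.2434, 0.0396], 0.55)]
square_key_top [([0.6472, -0.4317, 0.0391], 0.88), ([0.5633, -0.2209, 0.0415], 0.8)]
bar_key_top [([0.6581, -0.3793, 0.0397], 0.79), ([0.5769, -0.173, 0.0344], 0.69)]
pad [([0.5968, -0.2043, 0.03], 0.69), ([0.2813, -0.4172, 0.0263], 0.64), ([0.626, -0.1922, 0.0381], 0.56)]
[281 103  29  32 717] [295. 118.] [ 0.6265 -0.1905  0.0404] [0.032 0.031 0.008]
[330 135  14  15 164] [337. 142.] [ 0.6097 -0.2392  0.0402] [0.015 0.014 0.008]
[257 151  31  23 332] [272. 162.] [ 0.5776 -0.1739  0.0402] [0.02  0.034 0.005]
[300 170  28  28 465] [314. 183.] [ 0.5613 -0.223   0.0403] [0.029 0.029 0.008]
top 0.97 2830 [0.549 0.175 0.1  ] [-0.001  0.001  1.   ] tilt -0.0 z [0.0967 0.1035]
scene 0.59 2990 [0.556 0.166 0.101] [ 0.002 -0.006  1.   ] tilt 0.001 z [0.098  0.1043]
```

View pics/wrist2.png

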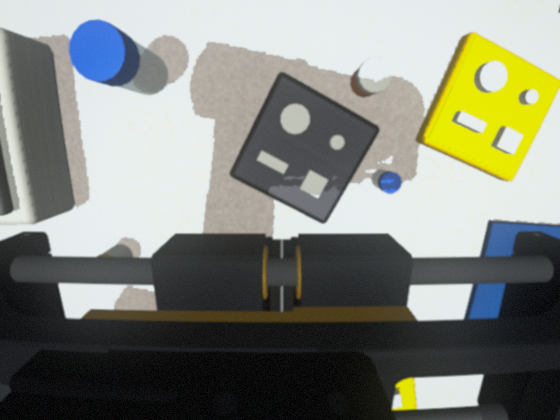

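The wrist view shows the dark pad with its start key at (295,118), which is (0.6265, -0.1905, 0.040) in the world. It also shows the small key at (337,142), the bar at (272,162), the square at (314,183), and the yellow decoy at right. Both cameras read the lid flat at 0.100 m. I'll go above the key.

Request:
{"fn": "send_rows", "kwargs": {
  "increments": [
    [[0.12,0.02,0,0],[0.25,0.045,0.05,0],[0.343,0.062,0.15,0],[0.343,0.062,0.3,0],[0.343,0.062,0.45,0],[0.343,0.062,0.56,0],[0.343,0.062,0.62,0],[0.343,0.062,0.62,0],[0.343,0.062,0.62,0]]
  ]
}}

```text
time: 12.92
tcp_pos: [0.6274, -0.1915, 0.0547]
tool_rot: [[0.987, 0.162, 0.003], [0.162, -0.987, -0.001], [0.002, 0.001, -1.0]]
force: [0.5, -0.5, -0.1]
width: 0.005
```

Request:
{"fn": "send_rows", "kwargs": {
  "increments": [
    [[-0.003,-0.004,0.03,0],[-0.003,-0.004,0.05,0],[-0.003,-0.004,0.056,0],[-0.003,-0.004,0.06,0],[-0.003,-0.004,0.064,0],[-0.003,-0.004,0.068,0],[-0.003,-0.004,0.072,0],[-0.003,-0.004,0.076,0],[-0.003,-0.004,0.08,0],[-0.003,-0.004,0.084,0],[-0.003,-0.004,0.084,0],[-0.003,-0.004,0.084,0]]
  ]
}}

```text
time: 14.42
tcp_pos: [0.6255, -0.1903, 0.0327]
tool_rot: [[0.987, 0.162, -0.0], [0.162, -0.987, -0.0], [-0.0, 0.0, -1.0]]
force: [-2.8, 1.7, 6.5]
width: 0.003
```

The key is about 7.3 mm down at 6.5 N, which is well past registering. I'll release straight up.

Request:
{"fn": "send_rows", "kwargs": {
  "increments": [
    [[0,0,-0.008,0],[0,0,-0.016,0],[0,0,-0.026,0],[0,0,-0.04,0],[0,0,-0.1,0],[0,0,-0.25,0],[0,0,-0.42,0],[0,0,-0.6,0],[-0.15,-0.03,-0.7,0],[-0.34,-0.06,-0.7,0],[-0.34,-0.06,-0.7,0],[-0.34,-0.06,-0.7,0]]
  ]
}}

```text
time: 15.92
tcp_pos: [0.5397, -0.1896, 0.2082]
tool_rot: [[0.987, 0.161, 0.002], [0.161, -0.987, -0.0], [0.002, 0.001, -1.0]]
force: [1.3, 0.3, 0.1]
width: 0.01
```

```bash
python3 - <<'E'
from h import *
o=telemetry.get_obs(); print(o["time"],np.round(o["tcp_pos"],4),np.round(o["force"],2))
p=cams.camera("wrist"); save(p,"wrist3.png"); W=cloud(p,o)
z=W[...,2]; m=((z>.03)&(z<.046)&(p["color"].min(-1)>120)&(W[...,0]>.52)&(W[...,0]<.68)&(abs(W[...,1]+.2)<.09)).astype(np.uint8)
nl,L,S,C=cv2.connectedComponentsWithStats(m)
for k in range(1,nl):
    if S[k,4]>60: print(C[k].round(),W[L==k].mean(0).round(4), np.ptp(W[L==k],0).round(3))
E
python3 lid.py; ls pics
```

```text
15.925 [ 0.5397 -0.1896  0.2082] [1.34 0.29 0.11]
[294. 119.] [ 0.6265 -0.1904  0.0404] [0.032 0.031 0.006]
[336. 142.] [ 0.6099 -0.2394  0.04  ] [0.016 0.017 0.013]
[271. 162.] [ 0.5776 -0.1738  0.0402] [0.02  0.035 0.005]
[313. 184.] [ 0.5613 -0.223   0.0403] [0.028 0.029 0.006]
top 0.78 2884 [0.549 0.175 0.1  ] [-0.002  0.     1.   ] tilt -0.002 z [0.0967 0.1033]
scene 0.57 2936 [0.555 0.166 0.101] [ 0.003 -0.006  1.   ] tilt 0.002 z [0.098  0.1044]
lid_scene_11.8.png
lid_scene_16.2.png
lid_scene_5.6.png
lid_top_11.7.png
lid_top_16.1.png
lid_top_5.5.png
lid_top_9.1.png
pad_scene.png
pad_top.png
scene.png
top.png
wrist1.png
wrist2.png
wrist3.png
```

View pics/wrist3.png

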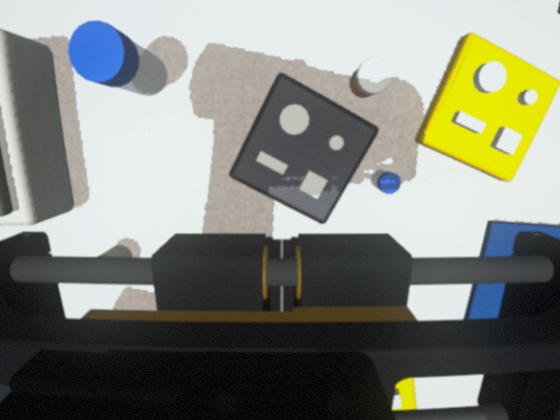

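The last view matches the one before the press: the start key at (294,119) is back up, and the pad and its neighbours haven't moved. The lid is shut, so I'll hand the job in.

```bash
python3 -c "
from rig import bot
print(bot.job_done())"
```

```text
the job is handed in; nothing more can be done
None
```

The lid is shut and the start key was pressed and released. I handed the job in at about 16 s on the robot's clock, with the arm clear of everything.

- **Lid:** I pushed it down slowly with the closed fingertips, from about 0.69 rad. At the end the force rose to 13 N with no further movement. The top and scene cameras then read a tilt within 0.002 rad of zero, with the lid's face 100 mm above the bench.
- **Start key:** I pressed the large round key on the dark pad about 7 mm down at 6.5 N. Afterwards all four key tops were back at 40 mm, and the keys and pad were within about 0.2 mm of where they had been. The key was not seen moving; the depth comes from the fingertip height, and the registering from that.
- **Other objects:** the ones in the last wrist view look unmoved. I did not check the ring, marker and cup separately after the moves.
- **Disagreements:** the top and scene cameras differed by up to about 9 mm in x when locating things, so I aimed at the key with the wrist camera. One lid reading from the scene camera gave no result while the arm was over the lid, and later ones were fine.

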